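Crimp a vial and hold the press closed

ROBOT

A 6-joint arm with a two-finger parallel gripper is mounted at the origin on the work surface. World frame = base frame: x ahead of the robot, y to its left, z up, the work surface at z = 0. Lengths are in m, angles in rad, forces in N, time in s.
With the tool pointing down it reaches from about 0.3 to 0.775 m from the base axis. Payload 14.6 kg.
Tool frame: the origin (TCP) lies at the very end of the fingers, on their centre line; the grasp point (between the pads) lies ctrl.grasp_offset behind it (ctrl.grasp_offset is the distance from the TCP to the grasp point, in m); z points along the fingers, y is the direction in which the jaws open and shut (so a half turn about z gives the same grasp; the last joint's range is limited). The gripper opens to 94 mm and grips with 3 to 60 N. Pads are 16 mm wide; open, the fingers measure 119 mm over their backs; the gripper's body (75 mm by 177 mm) begins 78 mm behind the grasp point.
Start: joints at [-1.192, 0.3, 1.521, -0, 1.321, -0.067], TCP at [0.237, -0.496, 0.205] pointing down, gripper open.
Joint ranges: [-3.03, 3.03], [-0.79, 2.21], [0.23, 2.52], [-1.04, 4.18], [0, 3.07], [-2.55, 2.55]. Speed limits (rad/s): [2.22, 2.22, 2.57, 3.14, 3.14, 3.14].

INTERFACE

Orientations are given as [roll, pitch, yaw] about the fixed x, y, z axes, in that order (R = Rz(yaw) Ry(pitch) Rx(roll)).
In Python, from station import ctrl gives the robot as it stands. The module is installed in compiled form; this text tells all that it offers.
- The arm moves only by the tool carry_out, never from a script. Its argument "deltas" is a list of rows, each an object of numbers: "x", "y", "z": the shift along the tool's x, y, z in units of 0.02 m (1.0 is 0.02 m); "wx", "wy", "wz": the turn, a rotation vector about the tool's x, y, z in units of 0.08 rad (1.0 is 0.08 rad); "jaw": the opening in per cent of the stroke, from 0 (shut) to 100 (fully open). A call has 1 to 12 rows; each row shifts and turns the commanded pose from where the row before left it, along the tool's axes as they then stand; what a row does not reach is not made up. A row lasts 1/12 s, in which the tool goes at most 41.7 mm and 7.16 degrees, less where a joint would pass 70% of its speed; a pose out of reach is approached as far as the arm can. A call with a number of a shift or a turn outside -1 to 1 is refused whole. A call with a gripper value outside its range is refused whole. The fingers move at their own pace and stop on an object; "squeeze" is the grip in N (left out, the last holds). Time passes only in rows, so rows that do not move let the fingers close. It gives the time, the measured TCP pose, the force and the opening at its end, in the units of the state.
- ctrl.get_obs(): the state, without advancing time (a new reading comes with each control period).
- ctrl.camera(name): name is "scene" or "top" or "wrist"; returns the picture (400x640x3 uint8, blue, green, red); there is no depth.
- ctrl.camera_params(name): a dict with "mtx" (3x3 intrinsics, pixels), "dist" ([k1, k2, p1, p2, k3] as OpenCV has them; the pictures are not rectified), "origin" and "attitude" of the camera in the world. Camera axes: x right, y down, z forward; pixel columns grow to the right and rows downward; lengths in m; the calibration is good to about 2 mm. A picture is of the moment at which its call begins: read the wrist's pose just before it. camera_params takes no time and is no camera call; for the wrist camera it gives the pose at the moment of the call.
- ctrl.hand_in(): hands the job in, once; it reports no verdict.
Trained networks look in the newest picture that a camera, given by its name, has taken for a name from the list of things; names that differ only in an ending like _2 or _b are one class to them, and where a whole thing is asked for, a point or a joint stands for the part that bears it (a point fixed in the world has none). Each returns a list of dicts, best first, with "conf" (0 to 1); they miss things now and then, are a little off and sometimes report something else, mostly with a low value. They report only what shows in the picture. A call takes as long as a camera call. They do not tell look-alikes from the thing itself.
- ctrl.boxes_of(camera, label): "rect" ([left, top, right, bottom] in pixels, round what is visible of it).
- ctrl.mark_of(camera, label): "position" ([row, column] in pixels: a listed point, or the origin of a listed thing).
The state is a dict: "time_s": time; "qpos": joint angles; "joint_vel": joint speeds; "tau": joint torques, N m; "ee_pos": TCP position; "eef_rot": TCP orientation; "force": force on the tool from outside, world axes, zero at the start; "moment": the same for the moment, N m; "grip_width": finger opening in m.
Only numpy, scipy, OpenCV 4.12 (cv2) and the standard library are available. Lean on these libraries where they do the work, as an engineer would, in place of code of your own. Each camera call takes 0.05 s, during which the arm holds its last target.

TASK

The vial standing in the sliding carriage needs its cap crimped. Push the carriage along its guides into the press until it clicks fully home under the crimping head, then bring the blue lever all the way down to its stop and keep it there: finish while still holding the lever down, with the head pressed on the cap. Do not lower the head onto the vial before the carriage is home, and leave the bottles and the jar where they stand.

Things in the scene. Friction and masses are not known exactly. Their poses are not given: they have to be found in the camera images.
- press: Grey bench crimping press, fixed. Base 170 x 116 mm, column at its back, head top 168 mm up. Origin: bench surface under the vertical ram axis, z up. x points from the ram axis back to the column (the lever points to -x); y is the slide direction: the carriage moves to -y to go home. Above the origin: ram bush 42 mm wide from 140 mm up, dark bell 33 mm wide from 113 mm up when raised
- carriage_knob (a point): Upright red knob of the vial carriage: a post 18 mm in diameter from 21 to 71 mm above the bench; this point is on its axis, 52 mm up. It stands 95 mm from the vial, on the press's +y side. The carriage (about 0.22 kg) is captive in the guides and slides only along the press's y. A spring ball drags on it over the last 15 mm (about 4 to 6 N to push) and snaps into a notch at home, where it then stays
- knob_home (a point): Fixed point of the press where carriage_knob is (within 1 mm) when the carriage is fully home against its end stop: x = 0, y = 95, z = 52 mm in the press's frame. The knob starts 45 to 70 mm short of it, towards the press's +y. The two steel guides beside the carriage are 74 mm wide over all, tops 26.5 mm above the bench, from y = -45 to +125 mm
- vial: Amber glass vial, 22.5 mm in diameter and 47 mm tall with its 21 mm aluminium cap, standing loosely in the white pocket of the carriage. Origin at the centre of its underside, 21 mm above the bench; z up along the vial; cap top 68 mm above the bench
- lever (a joint): Angle of the press lever in rad: 0 raised (a spring always returns it), growing as it is pushed down, 0.61 at its hard stop. At 0 it slopes up towards the press's -x at 0.53 rad above level, at 0.61 it slopes 0.08 rad below level. Pushing the grip down takes about 4 N at first, 12 N just before the stop
- lever_hinge (a point): Middle of the lever's hinge axis, which is level and parallel to the press's y: at x = 75, y = 0, z = 180 mm in the press's frame
- lever_grip (a point): Point on the centre line of the round blue lever grip, 205 mm from the hinge axis. Grip 27 mm in diameter, 95 mm long, from 150 to 245 mm from the hinge. This point is 284 mm above the bench with the lever raised and 164 mm at the stop
- ram: Steel ram with its dark bell and a brass spring plunger inside; the lever drives it straight down 50 mm. The plunger meets the cap of a vial that is home at a lever angle of about 0.57 rad and is pushed in 3.5 mm at the stop. Origin: that of the press when the lever is up, lower by the ram's travel as it comes down
- amber_bottle: Bystander: amber glass bottle, white cap, 68 mm wide, 170 mm tall, origin at the centre of its underside. Leave alone
- blue_cap_bottle: Bystander: small amber bottle, blue cap, 48 mm wide, 95 mm tall, origin at the centre of its underside. Leave alone
- small_jar: Bystander: small amber jar, white cap, 40 mm wide, 50 mm tall, origin at the centre of its underside. Leave alone
Mind the look-alikes: they are no part of the job. There is more than one size of the part that bears carriage_knob; the job needs the largest.

How it is judged:
By the outcome, as a careful person would: the job done as asked, in the order asked, and still so for the second after the job is handed in, while the arm keeps its last pose, push and grip.
It also fails if it takes over 58 s, if anything falls off the work surface, if the arm or the gripper's body presses on something with over 40 N, if the wrist force passes 120 N, or if a joint passes its speed limit or range.

## Working session

There is one attempt and no reset: what is moved stays moved. The work goes in short steps, Python scripts to look and compute and a tool call to move; the robot and the scene stay as the last step left them, time stands still between calls to the robot, and variables do not carry over. Pictures are saved under pics/ and viewed, and the job is handed in when it is done.

Besides the shell and the picture viewer there is one more tool, called in YAML: its name, and indented under it one key for each argument. carry_out: Moves the arm, as the interface text tells. Its arguments: {"type":"object","properties":{"deltas":{"type":"array"},"squeeze":{"type":"number"}},"required":["deltas"]}

```bash
mkdir -p pics; ls; python3 - <<'E'
from station import ctrl
import cv2
o=ctrl.get_obs(); print({k:(v if not hasattr(v,'round') else v) for k,v in o.items()}); print(ctrl.grasp_offset)
for c in ("scene","top"):
    cv2.imwrite(f"pics/{c}0.png",ctrl.camera(c)); p=ctrl.camera_params(c); print(c,p)
    for l in ("carriage_knob","knob_home","vial","lever_grip","lever_hinge","press","ram","amber_bottle","blue_cap_bottle","small_jar"):
        try: print(l,[(d["conf"],d["position"]) for d in ctrl.mark_of(c,l)][:4])
        except Exception as e: print(l,e)
E
```

```text
pics
{'time_s': 0.0, 'qpos': array([-1.19162193e+00,  3.00492270e-01,  1.52155884e+00,  1.78781798e-05,
        1.32069458e+00, -6.66031674e-02]), 'joint_vel': array([-0.0006752 , -0.00144982, -0.00093955,  0.00051648,  0.00109488,
       -0.00102497]), 'tau': array([-2.00773713e-03, -5.31815743e+01, -3.52735770e+01,  7.07548088e-02,
        2.44024774e-02, -9.68717723e-05]), 'ee_pos': array([ 0.23704416, -0.49601664,  0.20488412]), 'eef_rot': array([-3.14044333e+00, -9.40172687e-05,  4.45773074e-01]), 'force': array([ 0.00694637, -0.21296604, -0.14256437]), 'moment': array([ 0.01385682,  0.06277606, -0.04044825]), 'grip_width': 0.09418146637926576}
0.0188
scene {'mtx': array([[409.57392462,   0.        , 315.23425244],
       [  0.        , 409.57392462, 204.479576  ],
       [  0.        ,   0.        ,   1.        ]]), 'dist': array([-0.00770249,  0.        ,  0.        ,  0.        ,  0.        ]), 'origin': array([ 1.00947972, -0.49971118,  0.70853607]), 'attitude': array([-2.23434918,  0.01035026,  0.68200758])}
carriage_knob [(0.94, [231.6, 421.8]), (0.77, [207.7, 304.1])]
kno
[... 398 characters left out ...]
8.31023718, 201.5689306 ],
       [  0.        ,   0.        ,   1.        ]]), 'dist': array([-0.00278519,  0.        ,  0.        ,  0.        ,  0.        ]), 'origin': array([0.40017052, 0.04138917, 1.19233845]), 'attitude': array([-2.95348248, -0.03791485, -1.55359503])}
carriage_knob [(0.96, [270.0, 260.7]), (0.64, [195.3, 249.2]), (0.64, [158.9, 228.6])]
knob_home [(0.84, [192.8, 262.9])]
vial [(0.47, [196.6, 283.5])]
lever_grip [(0.6, [225.5, 296.3])]
lever_hinge [(0.59, [158.7, 307.7]), (0.25, [199.0, 280.4])]
press [(0.66, [203.4, 298.6])]
ram []
amber_bottle [(0.94, [206.2, 387.2]), (0.27, [224.6, 296.6])]
blue_cap_bottle [(0.53, [247.9, 351.1])]
small_jar [(0.75, [199.9, 185.6])]
```

View pics/scene0.png

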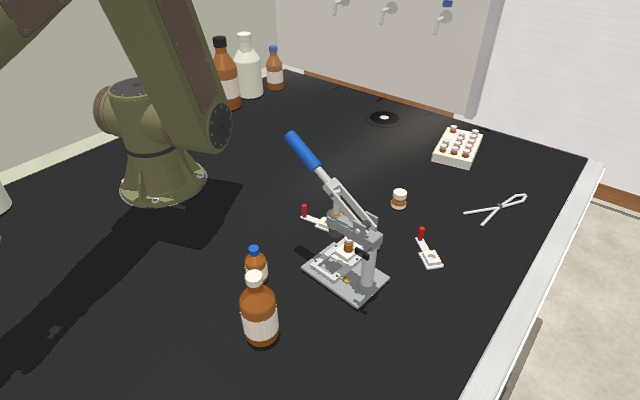

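View pics/top0.png

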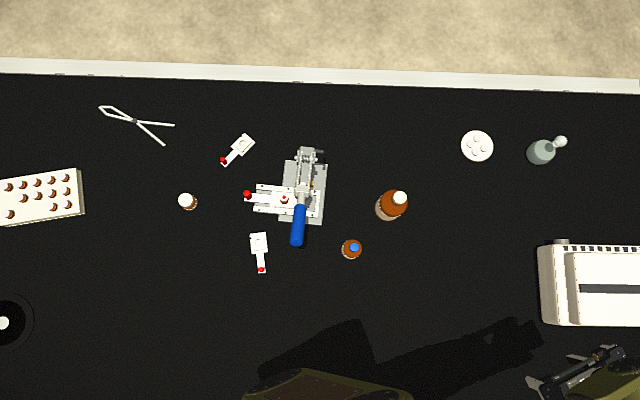

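```bash
python3 - <<'E'
import cv2,numpy as np
a=cv2.imread("pics/scene0.png")[100:300,220:460]; b=cv2.imread("pics/top0.png")[120:320,160:400]
cv2.imwrite("pics/crop_s.png",cv2.resize(a,None,fx=3,fy=3,interpolation=2)); cv2.imwrite("pics/crop_t.png",cv2.resize(b,None,fx=3,fy=3,interpolation=2))
E
```

```text
(no output)
```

View pics/crop_s.png

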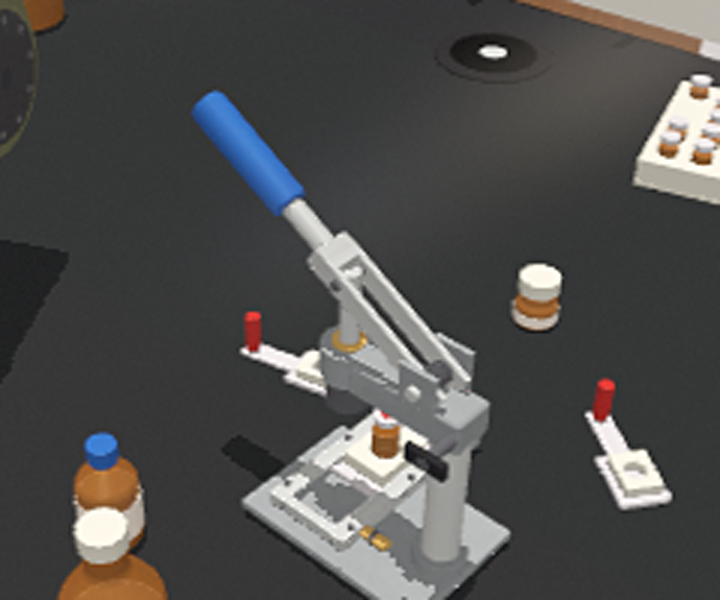

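View pics/crop_t.png

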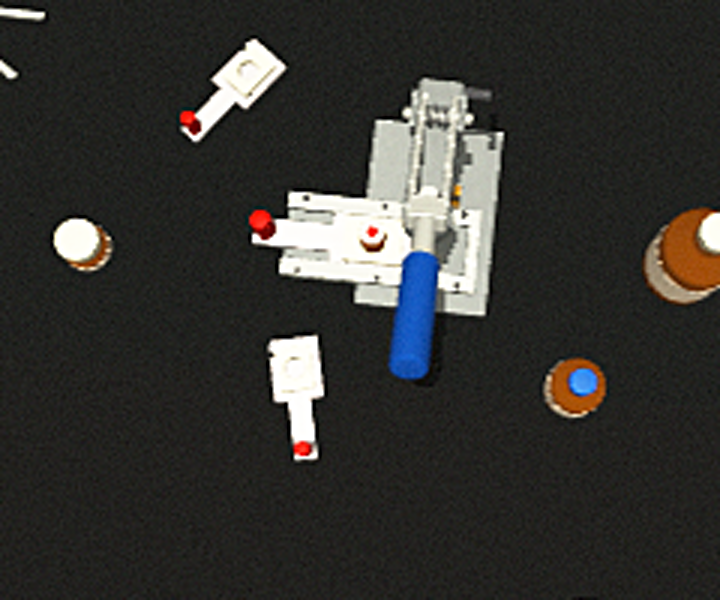

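The blue lever and the press are at about (300,200) in the top picture. There are three red-knob carriages there: (247,194) captive in the guides and holding the vial, (222,160) loose and smaller, (261,269) loose and smaller. The enlarged crop shows that (247,194) is the largest and the only one in the guides, so it's the one meant. Next I'll fit the press pose.

```bash
cat > h.py <<'E'
import numpy as np, cv2
from scipy.spatial.transform import Rotation as R
from scipy.optimize import least_squares
def proj(p,P):
    Rm=R.from_euler('xyz',p["attitude"]).as_matrix(); 
    t=-Rm.T@np.array(p["origin"])
    uv,_=cv2.projectPoints(np.atleast_2d(P).astype(float),cv2.Rodrigues(Rm.T)[0],t,p["mtx"],p["dist"]); return uv[:,0]
def ray_z(p,uv,z):
    Rm=R.from_euler('xyz',p["attitude"]).as_matrix()
    n=cv2.undistortPoints(np.array([[uv]],float),p["mtx"],p["dist"])[0,0]
    d=Rm@np.array([n[0],n[1],1]); o=np.array(p["origin"]); return o+d*(z-o[2])/d[2]
def T(q,P):
    c,s=np.cos(q[2]),np.sin(q[2]); P=np.atleast_2d(P); 
    return np.c_[q[0]+c*P[:,0]-s*P[:,1], q[1]+s*P[:,0]+c*P[:,1], P[:,2]]
E
python3 - <<'E'
from h import *
from station import ctrl
pt,ps=ctrl.camera_params("top"),ctrl.camera_params("scene")
grip=[.075-.205*np.cos(.53),0,.284]
top=[([0,.095,.052],(262.9,192.8)),(grip,(296.3,225.5)),([.075,0,.18],(307.7,158.7)),([0,0,0],(298.6,203.4))]
sc=[([0,.095,.052],(359.3,233.9)),(grip,(298.1,146.2)),([.075,0,.18],(365.3,225.4)),([0,0,0],(333.6,267.6))]
def res(q):
    r=[]
    for p,L in ((pt,top),(ps,sc)):
        r.append(proj(p,T(q,[a for a,_ in L]))-np.array([b for _,b in L]))
    return np.concatenate(r)
s=least_squares(lambda q:res(q).ravel(),[.45,.05,0],loss='soft_l1'); print(s.x); print(res(s.x).round(1))
q=s.x
K=ray_z(pt,(247.5,193.5),.071); print("knob top",K)
Kd=ray_z(pt,(249.2,195.3),.052); print("knob det",Kd)
c,sn=np.cos(q[2]),np.sin(q[2])
for k in (K,Kd):
    d=k[:2]-q[:2]; print("press frame",c*d[0]+sn*d[1],-sn*d[0]+c*d[1])
V=ray_z(pt,(283.5,197),.068); print("vial",V)
for n,uv,z in (("jar",(185.6,199.9),0),("blue",(351.1,247.9),0),("amber",(387.2,206.2),0),("small",(228.6,158.9),.03),("mid",(260.7,270.),.03)):
    print(n,ray_z(pt,uv,z))
# overlays
for nm,p in (("top",pt),("scene",ps)):
    im=cv2.imread(f"pics/{nm}0.png")
    pts=[[x,y,0] for x,y in []]+[[0,0,0],[0,.095,.052],grip,[.075,0,.18]]+[[x,y,.0265] for x in(-.037,.037) for y in(-.045,.125)]
    f=3;x0,y0=(160,120) if nm=="top" else (220,100)
    cr=cv2.resize(im[y0:y0+200,x0:x0+240],None,fx=f,fy=f,interpolation=2)
    for u in proj(p,T(q,pts)): cv2.drawMarker(cr,tuple(int(v) for v in ((u-[x0,y0])*f)),(0,255,0),0,12,1)
    cv2.imwrite(f"pics/ov_{nm}.png",cr)
E
```

```text
[ 0.6215761   0.03707017 -0.1034448 ]
[[ 2.1  2.5]
 [-0.2  1.4]
 [-1.7 -0.4]
 [ 2.7  0.2]
 [ 2.5 -1.1]
 [ 2.3  1.2]
 [-1.3 -0. ]
 [ 0.7  1.3]]
knob top [0.63116645 0.17461452 0.071     ]
knob det [0.63044403 0.17228803 0.052     ]
press frame -0.004663799950683755 0.13779939234009841
press frame -0.005142123880965339 0.13541074035933173
vial [0.62496188 0.08313959 0.068     ]
jar [0.62412771 0.3474096  0.        ]
blue [ 0.50471655 -0.09829296  0.        ]
amber [ 6.20025388e-01 -1.96640678e-01  2.22044605e-16]
small [0.73263643 0.23395636 0.03      ]
mid [0.44095663 0.13691669 0.03      ]
```

View pics/ov_top.png

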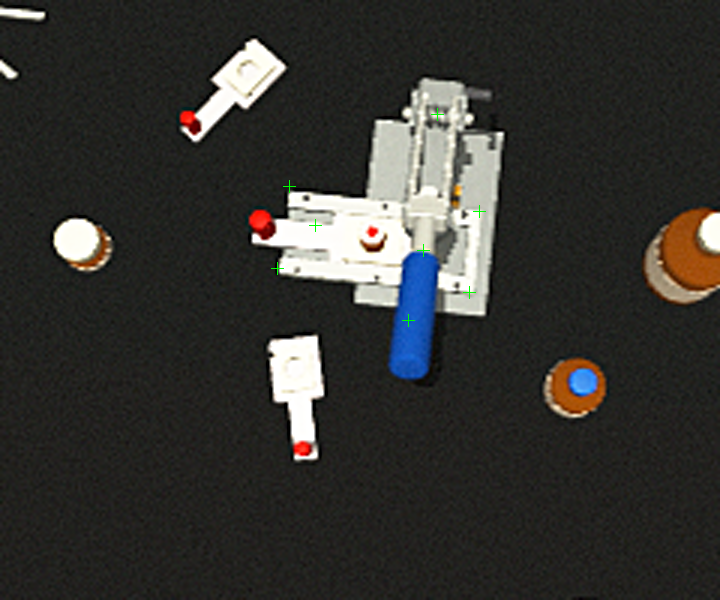

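View pics/ov_scene.png

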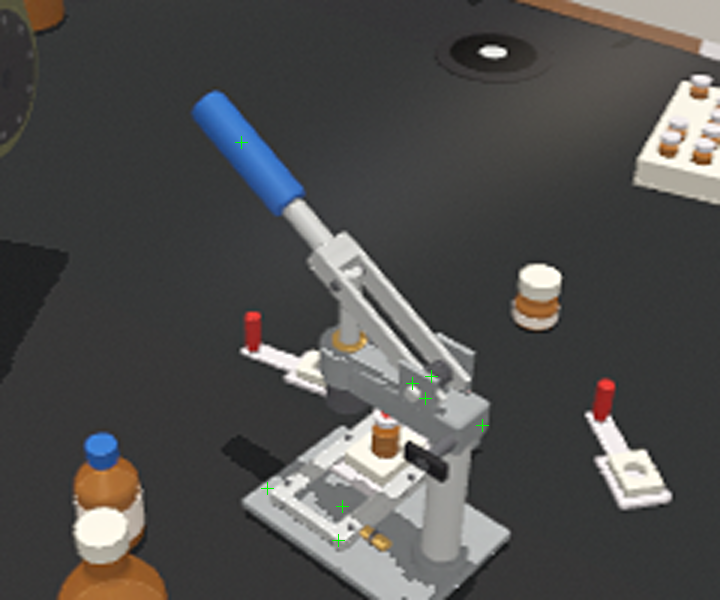

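The overlays show the fit off by about 5 crop px (roughly 3 mm) at the guide corners, so I'll refit with those corners added.

```bash
python3 - <<'E'
from h import *
from station import ctrl
pt,ps=ctrl.camera_params("top"),ctrl.camera_params("scene")
grip=[.075-.205*np.cos(.53),0,.284]
t=lambda u,v:(160+u/3,120+v/3)
s_=lambda u,v:(220+u/3,100+v/3)
top=[(grip,(296.3,225.5)),([.075,0,.18],(307.7,158.7)),([.037,.125,.0265],t(289,192)),([-.037,.125,.0265],t(281,274)),([.037,-.045,.0265],t(482,211)),([-.037,-.045,.0265],t(473,293))]
sc=[(grip,(298.1,146.2)),([-.037,-.045,.0265],s_(272,488)),([.037,-.045,.0265],s_(346,543))]
def res(q):
    return np.concatenate([proj(p,T(q,[a for a,_ in L]))-np.array([b for _,b in L]) for p,L in ((pt,top),(ps,sc))])
for lo in (top,):
  s=least_squares(lambda q:res(q).ravel(),[.62,.037,-.1],loss='soft_l1'); print(s.x); print(res(s.x).round(1))
  q=s.x
c,sn=np.cos(q[2]),np.sin(q[2])
for k in ((0.63116645,0.17461452),(.63044,.17229),(0.62496188,0.08313959)):
    d=np.array(k)-q[:2]; print("press frame",c*d[0]+sn*d[1],-sn*d[0]+c*d[1])
print("home",T(q,[0,.095,.052]),"grip up",T(q,grip),"grip down",T(q,[.075-.205*np.cos(.08),0,.164]))
E
```

```text
[ 0.6211561   0.03593549 -0.08280606]
[[ 1.4  1.7]
 [-1.9 -0.3]
 [ 0.1 -0.6]
 [-0.7 -0.6]
 [-0.6 -0.2]
 [-0.3 -0.2]
 [ 1.   1.8]
 [-1.8  0.8]
 [-2.3 -0.6]]
press frame -0.0014942983636952456 0.1390318192337283
press frame -0.0020259947754837637 0.13665517837768984
press frame -0.00011158396410822094 0.04735713566035033
home [[0.62901369 0.13060998 0.052     ]] grip up [[0.51962973 0.04436176 0.284     ]] grip down [[0.49225495 0.04663375 0.164     ]]
```

carry_out:
  deltas:
    - {"wz":-1,"jaw":0}
    - {"wz":-1,"jaw":0}
    - {"wz":-1,"jaw":0}
    - {"wz":-1,"jaw":0}
    - {"wz":-1,"jaw":0}
    - {"wz":-1,"jaw":0}
    - {"wz":-1,"jaw":0}
    - {"wz":-1,"jaw":0}
    - {"wz":-1,"jaw":0}
    - {"wz":-1,"jaw":0}
    - {"wz":-1,"jaw":0}
    - {"wz":-1,"jaw":0}
  squeeze: 20

```text
invalid input
```

carry_out:
  deltas:
    - {"x":0,"y":0,"z":0,"wx":0,"wy":0,"wz":-1,"jaw":0}
    - {"x":0,"y":0,"z":0,"wx":0,"wy":0,"wz":-1,"jaw":0}
  squeeze: 20

```text
time_s: 1.27
ee_pos: [0.2372, -0.4962, 0.2054]
eef_rot: [-3.142, -0.0, 0.609]
force: [0.2, 1.0, 0.0]
grip_width: 0.0839
```

carry_out:
  deltas:
    - {"x":0,"y":0,"z":0,"wx":0,"wy":0,"wz":-1,"jaw":0}
    - {"x":0,"y":0,"z":0,"wx":0,"wy":0,"wz":-1,"jaw":0}
    - {"x":0,"y":0,"z":0,"wx":0,"wy":0,"wz":-1,"jaw":0}
    - {"x":0,"y":0,"z":0,"wx":0,"wy":0,"wz":-1,"jaw":0}
    - {"x":0,"y":0,"z":0,"wx":0,"wy":0,"wz":-1,"jaw":0}
    - {"x":0,"y":0,"z":0,"wx":0,"wy":0,"wz":-1,"jaw":0}
    - {"x":0,"y":0,"z":0,"wx":0,"wy":0,"wz":-1,"jaw":0}
    - {"x":0,"y":0,"z":0,"wx":0,"wy":0,"wz":-1,"jaw":0}
    - {"x":0,"y":0,"z":0,"wx":0,"wy":0,"wz":-1,"jaw":0}
    - {"x":0,"y":0,"z":0,"wx":0,"wy":0,"wz":-1,"jaw":0}
    - {"x":0,"y":0,"z":0,"wx":0,"wy":0,"wz":-1,"jaw":0}

```text
time_s: 2.18
ee_pos: [0.2372, -0.4962, 0.2055]
eef_rot: [3.142, 0.0, 1.49]
force: [0.1, 0.1, 0.3]
grip_width: 0.0109
```

carry_out:
  deltas:
    - {"x":1,"y":0.1,"z":0,"wx":0,"wy":0,"wz":0,"jaw":0}
    - {"x":1,"y":0.1,"z":0,"wx":0,"wy":0,"wz":0,"jaw":0}
    - {"x":1,"y":0.1,"z":0,"wx":0,"wy":0,"wz":0,"jaw":0}
    - {"x":1,"y":0.1,"z":0,"wx":0,"wy":0,"wz":0,"jaw":0}
    - {"x":1,"y":0.1,"z":0,"wx":0,"wy":0,"wz":0,"jaw":0}
    - {"x":1,"y":0.1,"z":0,"wx":0,"wy":0,"wz":0,"jaw":0}
    - {"x":1,"y":0.1,"z":0,"wx":0,"wy":0,"wz":0,"jaw":0}
    - {"x":1,"y":0.1,"z":0,"wx":0,"wy":0,"wz":0,"jaw":0}
    - {"x":1,"y":0.1,"z":0,"wx":0,"wy":0,"wz":0,"jaw":0}
    - {"x":1,"y":0.1,"z":0,"wx":0,"wy":0,"wz":0,"jaw":0}
    - {"x":1,"y":0.1,"z":0,"wx":0,"wy":0,"wz":0,"jaw":0}
    - {"x":1,"y":0.1,"z":0,"wx":0,"wy":0,"wz":0,"jaw":0}

```text
time_s: 3.18
ee_pos: [0.2815, -0.2582, 0.2056]
eef_rot: [3.141, 0.0, 1.486]
force: [0.5, -0.2, -0.7]
grip_width: 0.0
```

carry_out:
  deltas:
    - {"x":1,"y":0.1,"z":0,"wx":0,"wy":0,"wz":0,"jaw":0}
    - {"x":1,"y":0.1,"z":0,"wx":0,"wy":0,"wz":0,"jaw":0}
    - {"x":1,"y":0.1,"z":0,"wx":0,"wy":0,"wz":0,"jaw":0}
    - {"x":1,"y":0.1,"z":0,"wx":0,"wy":0,"wz":0,"jaw":0}
    - {"x":1,"y":0.1,"z":0,"wx":0,"wy":0,"wz":0,"jaw":0}
    - {"x":1,"y":0.1,"z":0,"wx":0,"wy":0,"wz":0,"jaw":0}
    - {"x":1,"y":0.1,"z":0,"wx":0,"wy":0,"wz":0,"jaw":0}
    - {"x":1,"y":0.1,"z":0,"wx":0,"wy":0,"wz":0,"jaw":0}
    - {"x":1,"y":0.1,"z":0,"wx":0,"wy":0,"wz":0,"jaw":0}
    - {"x":1,"y":0.1,"z":0,"wx":0,"wy":0,"wz":0,"jaw":0}
    - {"x":1,"y":0.1,"z":0,"wx":0,"wy":0,"wz":0,"jaw":0}
    - {"x":1,"y":0.1,"z":0,"wx":0,"wy":0,"wz":0,"jaw":0}

```text
time_s: 4.18
ee_pos: [0.3258, -0.021, 0.2056]
eef_rot: [3.141, 0.0, 1.486]
force: [0.0, 0.5, -0.5]
grip_width: 0.0005
```

carry_out:
  deltas:
    - {"x":1,"y":0.1,"z":0,"wx":0,"wy":0,"wz":0,"jaw":0}
    - {"x":1,"y":0.1,"z":0,"wx":0,"wy":0,"wz":0,"jaw":0}
    - {"x":1,"y":0.1,"z":0,"wx":0,"wy":0,"wz":0,"jaw":0}
    - {"x":1,"y":0.1,"z":0,"wx":0,"wy":0,"wz":0,"jaw":0}
    - {"x":1,"y":0.1,"z":0,"wx":0,"wy":0,"wz":0,"jaw":0}
    - {"x":1,"y":0.1,"z":0,"wx":0,"wy":0,"wz":0,"jaw":0}
    - {"x":1,"y":0.1,"z":0,"wx":0,"wy":0,"wz":0,"jaw":0}
    - {"x":1,"y":0.1,"z":0,"wx":0,"wy":0,"wz":0,"jaw":0}
    - {"x":1,"y":0.1,"z":0,"wx":0,"wy":0,"wz":0,"jaw":0}
    - {"x":1,"y":0.1,"z":0,"wx":0,"wy":0,"wz":0,"jaw":0}
    - {"x":1,"y":0.1,"z":0,"wx":0,"wy":0,"wz":0,"jaw":0}
    - {"x":1,"y":0.1,"z":0,"wx":0,"wy":0,"wz":0,"jaw":0}

```text
time_s: 5.18
ee_pos: [0.3701, 0.2161, 0.2055]
eef_rot: [3.141, -0.0, 1.486]
force: [-0.4, -0.5, 0.0]
grip_width: 0.0007
```

carry_out:
  deltas:
    - {"x":0.1,"y":1,"z":0,"wx":0,"wy":0,"wz":0,"jaw":0}
    - {"x":0.1,"y":1,"z":0,"wx":0,"wy":0,"wz":0,"jaw":0}
    - {"x":0.1,"y":1,"z":0,"wx":0,"wy":0,"wz":0,"jaw":0}
    - {"x":0.1,"y":1,"z":0,"wx":0,"wy":0,"wz":0,"jaw":0}
    - {"x":0.1,"y":1,"z":0,"wx":0,"wy":0,"wz":0,"jaw":0}
    - {"x":0.1,"y":1,"z":0,"wx":0,"wy":0,"wz":0,"jaw":0}
    - {"x":0.1,"y":1,"z":0,"wx":0,"wy":0,"wz":0,"jaw":0}
    - {"x":0,"y":1,"z":0,"wx":0,"wy":0,"wz":0,"jaw":0}
    - {"x":0,"y":1,"z":0,"wx":0,"wy":0,"wz":0,"jaw":0}
    - {"x":0,"y":1,"z":0,"wx":0,"wy":0,"wz":0,"jaw":0}
    - {"x":0,"y":1,"z":1,"wx":0,"wy":0,"wz":0,"jaw":0}
    - {"x":0,"y":1,"z":1,"wx":0,"wy":0,"wz":0,"jaw":0}

```text
time_s: 6.18
ee_pos: [0.6118, 0.2086, 0.1658]
eef_rot: [3.139, -0.001, 1.486]
force: [-0.1, 0.5, 0.0]
grip_width: 0.0003
```

carry_out:
  deltas:
    - {"x":0,"y":1,"z":0.5,"wx":0,"wy":0,"wz":0,"jaw":0}
    - {"x":0,"y":0.25,"z":0,"wx":0,"wy":0,"wz":0,"jaw":0}
    - {"x":0,"y":0,"z":0,"wx":0,"wy":0,"wz":0,"jaw":0}

```text
time_s: 6.43
ee_pos: [0.6356, 0.2062, 0.1548]
eef_rot: [-3.14, 0.0, 1.485]
force: [0.2, 0.9, 0.7]
grip_width: 0.0006
```

```bash
python3 - <<'E'
from h import *
from station import ctrl
ims=[]
for c in ("wrist","top"):
    im=ctrl.camera(c); p=ctrl.camera_params(c); 
    print(c,[(d["conf"],d["position"]) for d in ctrl.mark_of(c,"carriage_knob")])
    if c=="wrist":cv2.imwrite("pics/w1.png",im)
    else: cv2.imwrite("pics/t1.png",cv2.resize(im[120:320,160:400],None,fx=3,fy=3,interpolation=2))
    if c=="wrist":
        for d in ctrl.mark_of(c,"carriage_knob"): print(ray_z(p,d["position"][::-1],.052))
        print("home",[(d["conf"],d["position"],ray_z(p,d["position"][::-1],.052)) for d in ctrl.mark_of(c,"knob_home")])
print(ctrl.get_obs()["ee_pos"])
E
```

```text
wrist [(0.85, [227.9, 320.8]), (0.77, [277.4, 127.0]), (0.63, [134.8, 422.6])]
[0.634303   0.18249632 0.052     ]
[0.45846071 0.15032191 0.052     ]
[0.72053905 0.25227005 0.052     ]
home []
top [(0.7, [194.3, 247.7])]
[0.63490034 0.20686664 0.15669644]
```

View pics/w1.png

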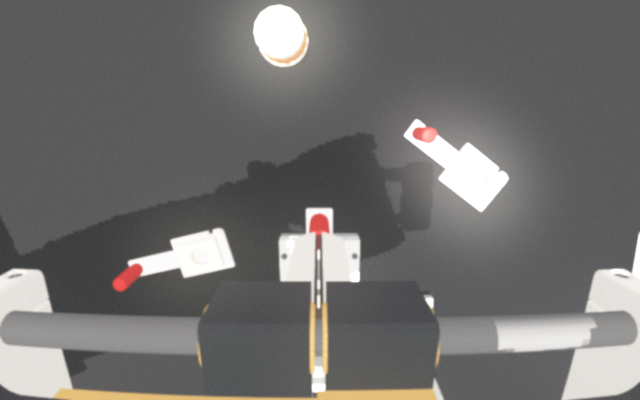

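View pics/t1.png

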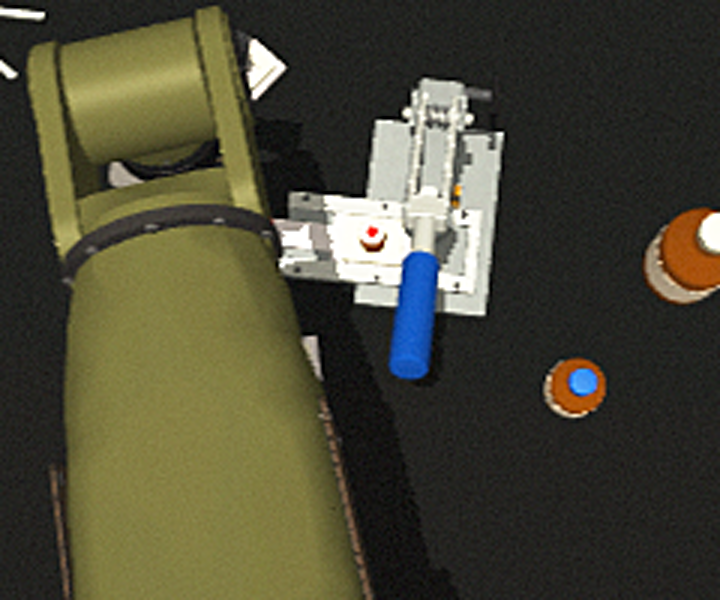

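```bash
python3 - <<'E'
from h import *
from station import ctrl
p=ctrl.camera_params("wrist"); o=ctrl.get_obs(); e=o["ee_pos"]; print(p["origin"],p["attitude"],e)
print(proj(p,[e,e+[0,.008,0],e+[0,.012,0],e+[0.0125,.008,0],[.6327,.1745,.071],[.6327,.1745,.045],[.6327,.1835,.071]]))
q=[ 0.6211561,0.03593549,-0.08280606]
print(proj(p,T(q,[[.037,.125,.0265],[-.037,.125,.0265]])))
print([ray_z(p,uv,.071)for uv in ((319,216),(319,207))], [ray_z(p,uv,.0265)for uv in ((279,234),(360,235))],ray_z(p,(319,209),.021))
E
```

```text
[0.63986255 0.27897967 0.33609667] [ 2.88891871e+00 -1.32407004e-03 -8.51417801e-02] [0.63490034 0.20686664 0.15669644]
[[319.95554238 247.88577786]
 [318.6916374  233.84804818]
 [318.04899819 226.70785354]
 [342.21967351 231.92980998]
 [319.94954916 245.42141813]
 [319.76592048 234.25576101]
 [318.98789079 234.71988578]]
[[359.78097052 241.6809308 ]
 [279.45264475 241.90111465]]
[array([0.63400336, 0.19876671, 0.071     ]), array([0.63461245, 0.20595266, 0.071     ])] [array([0.59508505, 0.17126693, 0.0265    ]), array([0.66892258, 0.16395073, 0.0265    ])] [0.63346218 0.19029081 0.021     ]
```

```bash
python3 - <<'E'
import cv2
im=cv2.imread("pics/w1.png")[190:330,240:400]; cv2.imwrite("pics/w1c.png",cv2.resize(im,None,fx=4,fy=4,interpolation=2))
E
```

```text
(no output)
```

View pics/w1c.png

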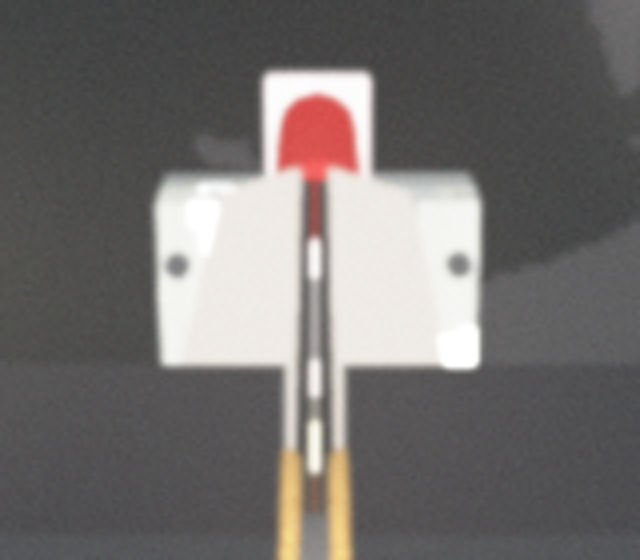

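The fingertips are centred on the red knob at (319,222), with roughly 13 mm clear behind it. I'll lower to a height of 36 mm.

carry_out:
  deltas:
    - {"x":0.2,"y":0,"z":1,"wx":0,"wy":0,"wz":0,"jaw":0}
    - {"x":0,"y":0,"z":1,"wx":0,"wy":0,"wz":0,"jaw":0}
    - {"x":0,"y":0,"z":1,"wx":0,"wy":0,"wz":0,"jaw":0}
    - {"x":0,"y":0,"z":1,"wx":0,"wy":0,"wz":0,"jaw":0}
    - {"x":0,"y":0,"z":1,"wx":0,"wy":0,"wz":0,"jaw":0}
    - {"x":0,"y":0,"z":0.8,"wx":0,"wy":0,"wz":0,"jaw":0}
    - {"x":0,"y":0,"z":0.1,"wx":0,"wy":0,"wz":0,"jaw":0}
    - {"x":0,"y":0,"z":0,"wx":0,"wy":0,"wz":0,"jaw":0}

```text
time_s: 7.4
ee_pos: [0.6352, 0.2106, 0.0374]
eef_rot: [-3.141, 0.0, 1.486]
force: [0.1, 0.2, 0.5]
grip_width: 0.0008
```

carry_out:
  deltas:
    - {"x":-0.25,"y":0,"z":0,"wx":0,"wy":0,"wz":0,"jaw":0}
    - {"x":-0.25,"y":0,"z":0,"wx":0,"wy":0,"wz":0,"jaw":0}
    - {"x":-0.25,"y":0,"z":0,"wx":0,"wy":0,"wz":0,"jaw":0}
    - {"x":-0.25,"y":0,"z":0,"wx":0,"wy":0,"wz":0,"jaw":0}
    - {"x":-0.25,"y":0,"z":0,"wx":0,"wy":0,"wz":0,"jaw":0}
    - {"x":-0.25,"y":0,"z":0,"wx":0,"wy":0,"wz":0,"jaw":0}

```text
time_s: 7.9
ee_pos: [0.6334, 0.1804, 0.0383]
eef_rot: [3.14, -0.001, 1.486]
force: [0.1, 4.4, 4.3]
grip_width: 0.0006
```

carry_out:
  deltas:
    - {"x":-0.2,"y":0,"z":0,"wx":0,"wy":0,"wz":0,"jaw":0}
    - {"x":-0.2,"y":0,"z":0,"wx":0,"wy":0,"wz":0,"jaw":0}
    - {"x":-0.2,"y":0,"z":0,"wx":0,"wy":0,"wz":0,"jaw":0}
    - {"x":-0.2,"y":0,"z":0,"wx":0,"wy":0,"wz":0,"jaw":0}
    - {"x":-0.2,"y":0,"z":0,"wx":0,"wy":0,"wz":0,"jaw":0}
    - {"x":-0.1,"y":0,"z":0,"wx":0,"wy":0,"wz":0,"jaw":0}

```text
time_s: 8.4
ee_pos: [0.6315, 0.1586, 0.0376]
eef_rot: [3.141, -0.001, 1.486]
force: [1.5, 8.7, 3.5]
grip_width: 0.0004
```

carry_out:
  deltas:
    - {"x":-0.1,"y":0,"z":0,"wx":0,"wy":0,"wz":0,"jaw":0}
    - {"x":-0.1,"y":0,"z":0,"wx":0,"wy":0,"wz":0,"jaw":0}
    - {"x":-0.1,"y":0,"z":0,"wx":0,"wy":0,"wz":0,"jaw":0}

```text
time_s: 8.65
ee_pos: [0.631, 0.153, 0.0376]
eef_rot: [3.141, -0.001, 1.486]
force: [2.7, 7.5, 3.2]
grip_width: 0.0005
```

carry_out:
  deltas:
    - {"x":-0.1,"y":0,"z":0,"wx":0,"wy":0,"wz":0,"jaw":0}
    - {"x":-0.1,"y":0,"z":0,"wx":0,"wy":0,"wz":0,"jaw":0}

```text
time_s: 8.82
ee_pos: [0.6306, 0.1494, 0.0377]
eef_rot: [3.141, -0.002, 1.486]
force: [2.7, 22.0, 5.0]
grip_width: 0.0004
```

carry_out:
  deltas:
    - {"x":-0.05,"y":0,"z":0,"wx":0,"wy":0,"wz":0,"jaw":0}
    - {"x":-0.05,"y":0,"z":0,"wx":0,"wy":0,"wz":0,"jaw":0}

```text
time_s: 8.98
ee_pos: [0.6307, 0.1493, 0.0382]
eef_rot: [3.14, -0.004, 1.486]
force: [2.7, 27.3, 6.5]
grip_width: 0.0004
```

carry_out:
  deltas:
    - {"x":-0.05,"y":0,"z":0,"wx":0,"wy":0,"wz":0,"jaw":0}
    - {"x":-0.05,"y":0,"z":0,"wx":0,"wy":0,"wz":0,"jaw":0}

```text
time_s: 9.15
ee_pos: [0.6308, 0.149, 0.0387]
eef_rot: [3.138, -0.007, 1.487]
force: [3.0, 36.3, 8.3]
grip_width: 0.0004
```

The tool stopped hard at y = 0.149, where 0.148 was predicted, and the force climbed to 36 N. So the carriage is at its end stop. I'll back off and check.

carry_out:
  deltas:
    - {"x":0.4,"y":0,"z":0,"wx":0,"wy":0,"wz":0,"jaw":0}
    - {"x":1,"y":0,"z":0,"wx":0,"wy":0,"wz":0,"jaw":0}
    - {"x":1,"y":0,"z":-0.5,"wx":0,"wy":0,"wz":0,"jaw":0}
    - {"x":0.5,"y":0,"z":-1,"wx":0,"wy":0,"wz":0,"jaw":0}
    - {"x":0,"y":0,"z":-1,"wx":0,"wy":0,"wz":0,"jaw":0}
    - {"x":0,"y":0,"z":-1,"wx":0,"wy":0,"wz":0,"jaw":0}
    - {"x":0,"y":0,"z":-1,"wx":0,"wy":0,"wz":0,"jaw":0}
    - {"x":0,"y":0,"z":-1,"wx":0,"wy":0,"wz":0,"jaw":0}
    - {"x":0,"y":0,"z":-1,"wx":0,"wy":0,"wz":0,"jaw":0}
    - {"x":0,"y":0,"z":-1,"wx":0,"wy":0,"wz":0,"jaw":0}
    - {"x":0,"y":-1,"z":-1,"wx":0,"wy":0,"wz":0,"jaw":0}
    - {"x":0,"y":-1,"z":-1,"wx":0,"wy":0,"wz":0,"jaw":0}

```text
time_s: 10.15
ee_pos: [0.5945, 0.2047, 0.2269]
eef_rot: [-3.14, 0.002, 1.485]
force: [0.7, 1.0, 0.1]
grip_width: 0.0004
```

```bash
python3 - <<'E'
from h import *
from station import ctrl
q=[ 0.6211561,0.03593549,-0.08280606]
for c in ("top","scene"):
    im=ctrl.camera(c); p=ctrl.camera_params(c)
    print(c,[(d["conf"],d["position"]) for d in ctrl.mark_of(c,"carriage_knob")],proj(p,T(q,[[0,.095,.052],[0,.095,.071]])))
    x0,y0=(160,120) if c=="top" else (220,100)
    cv2.imwrite(f"pics/{c}2.png",cv2.resize(im[y0:y0+200,x0:x0+240],None,fx=3,fy=3,interpolation=2))
print(ctrl.get_obs()["ee_pos"],ctrl.get_obs()["time_s"],ctrl.get_obs()["force"])
E
```

```text
top [(0.82, [268.0, 261.7]), (0.8, [195.7, 268.8])] [[265.35650394 196.23578707]
 [264.82752139 194.7532025 ]]
scene [(0.91, [231.5, 421.2]), (0.83, [210.4, 304.0]), (0.75, [233.2, 362.6]), (0.36, [265.0, 333.5])] [[360.76735512 232.64255686]
 [361.23590118 226.64140682]]
[0.59505838 0.20531922 0.22696444] 10.35 [-1.19308416  0.57486834  0.62609161]
```

View pics/top2.png

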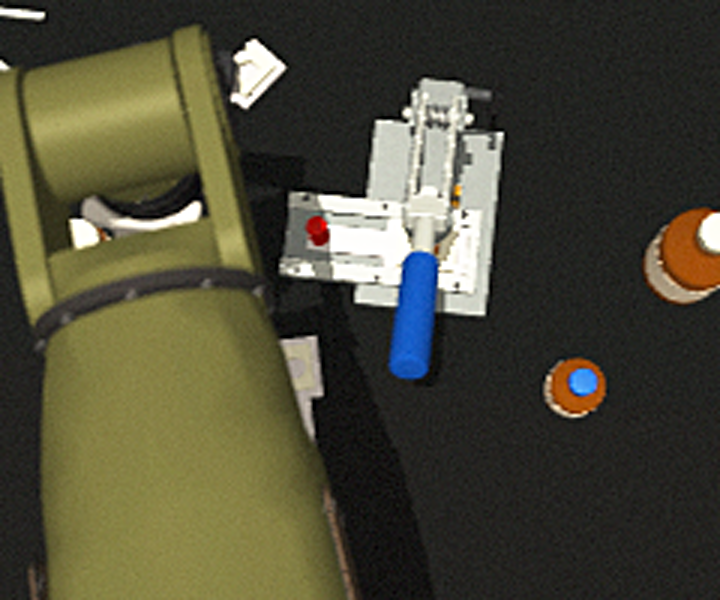

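View pics/scene2.png

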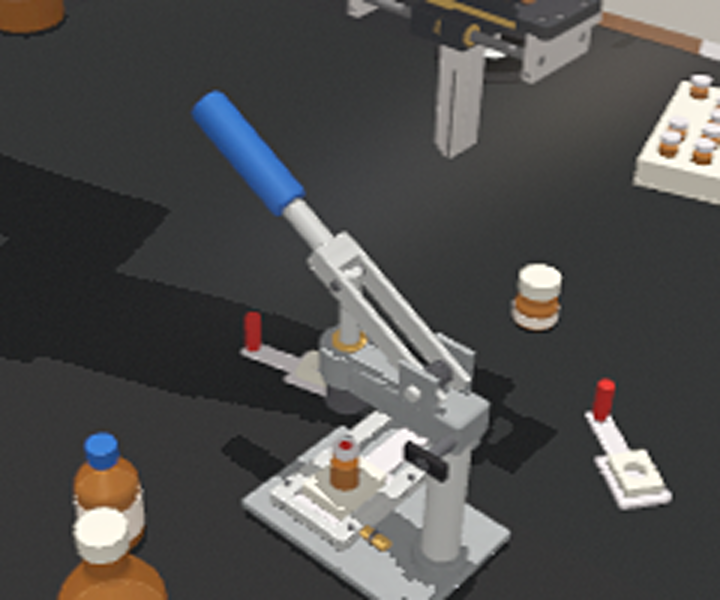

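The carriage is home: the knob is at top (267,196) and the vial stands upright under the bell in the scene crop (345,465). The lever is still raised. Next I'll locate the grip axis.

```bash
python3 - <<'E'
from h import *
from station import ctrl
q=[ 0.6211561,0.03593549,-0.08280606]
pt=ctrl.camera_params("top"); ps=ctrl.camera_params("scene")
for r in (150,205,245):
    P=[.075-r/1e3*np.cos(.53),0,.18+r/1e3*np.sin(.53)]
    print(r,T(q,P),(proj(pt,T(q,P))-[160,120])*3,(proj(ps,T(q,P))-[220,100])*3)
e=ctrl.get_obs()["ee_pos"]
for tgt in ([.075-.205*np.cos(.53),0,.32],):
    d=T(q,tgt)[0]-e; y=1.486
    print("tool units", np.array([np.cos(y)*d[0]+np.sin(y)*d[1],np.sin(y)*d[0]-np.cos(y)*d[1],-d[2]])/.02)
E
```

```text
150 [[0.56692151 0.04043674 0.25583   ]] [[420.24198116 260.63944004]] [[288.08553081 204.59094561]]
205 [[0.51962972 0.04436176 0.28363433]] [[413.04927758 321.8069197 ]] [[237.44152106 144.39262877]]
245 [[0.4852357  0.04721632 0.30385567]] [[407.44940177 369.43178508]] [[201.29528135 101.43149539]]
tool units [-8.33837715 -3.07626941 -4.65177779]
```

carry_out:
  deltas:
    - {"x":0,"y":-0.4,"z":-1,"wx":0,"wy":0,"wz":0,"jaw":0}
    - {"x":0,"y":-0.4,"z":-1,"wx":0,"wy":0,"wz":0,"jaw":0}
    - {"x":0,"y":-0.4,"z":-1,"wx":0,"wy":0,"wz":0,"jaw":0}
    - {"x":0,"y":-0.4,"z":-1,"wx":0,"wy":0,"wz":0,"jaw":0}
    - {"x":0,"y":-0.4,"z":-1,"wx":0,"wy":0,"wz":0,"jaw":0}
    - {"x":0,"y":-0.4,"z":-0.6,"wx":0,"wy":0,"wz":0,"jaw":0}
    - {"x":-0.8,"y":-0.3,"z":0,"wx":0,"wy":0,"wz":0,"jaw":0}
    - {"x":-0.8,"y":-0.3,"z":0,"wx":0,"wy":0,"wz":0,"jaw":0}
    - {"x":-0.8,"y":-0.1,"z":0,"wx":0,"wy":0,"wz":0,"jaw":0}
    - {"x":-0.8,"y":0,"z":0,"wx":0,"wy":0,"wz":0,"jaw":0}

```text
time_s: 11.18
ee_pos: [0.5276, 0.1465, 0.3379]
eef_rot: [-3.139, 0.001, 1.486]
force: [-0.1, 0.6, -0.0]
grip_width: 0.0005
```

carry_out:
  deltas:
    - {"x":-0.8,"y":0,"z":0,"wx":0,"wy":0,"wz":0,"jaw":0}
    - {"x":-0.8,"y":0,"z":0,"wx":0,"wy":0,"wz":0,"jaw":0}
    - {"x":-0.8,"y":0,"z":0,"wx":0,"wy":0,"wz":0,"jaw":0}
    - {"x":-0.8,"y":0,"z":0,"wx":0,"wy":0,"wz":0,"jaw":0}
    - {"x":-0.8,"y":0,"z":0,"wx":0,"wy":0,"wz":0,"jaw":0}
    - {"x":-0.8,"y":0,"z":0,"wx":0,"wy":0,"wz":0,"jaw":0}
    - {"x":-0.3,"y":0,"z":0,"wx":0,"wy":0,"wz":0,"jaw":0}
    - {"x":0,"y":0,"z":0,"wx":0,"wy":0,"wz":0,"jaw":0}

```text
time_s: 11.85
ee_pos: [0.5193, 0.0446, 0.3384]
eef_rot: [-3.14, 0.0, 1.484]
force: [0.3, 0.1, 0.5]
grip_width: 0.0006
```

```bash
python3 - <<'E'
from h import *
from station import ctrl
im=ctrl.camera("wrist");cv2.imwrite("pics/w3.png",im)
im=ctrl.camera("scene");cv2.imwrite("pics/s3.png",cv2.resize(im[80:280,220:460],None,fx=3,fy=3,interpolation=2))
print(ctrl.get_obs()["ee_pos"],ctrl.get_obs()["force"])
E
```

```text
[0.51928874 0.04598345 0.33877101] [ 0.30056025  0.02352615 -0.35802615]
```

View pics/w3.png

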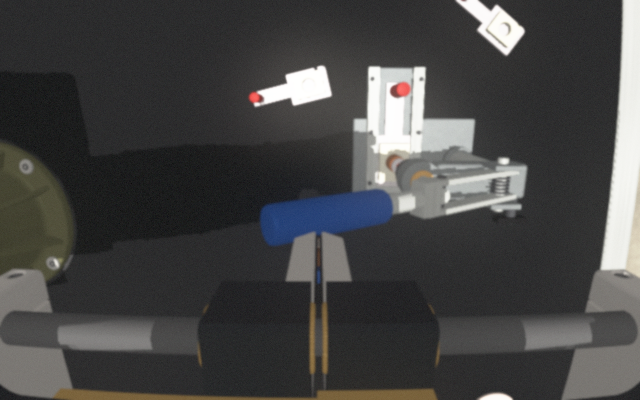

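View pics/s3.png

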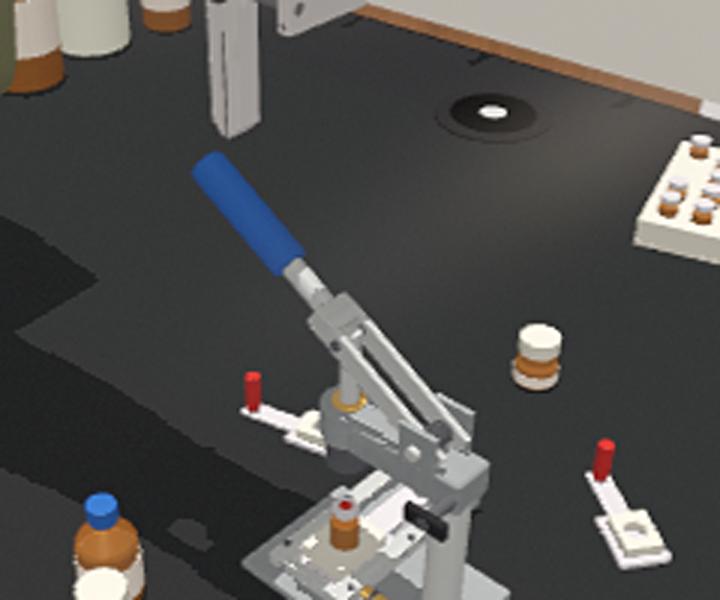

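```bash
python3 - <<'E'
from h import *
from station import ctrl
p=ctrl.camera_params("wrist"); q=[ 0.6211561,0.03593549,-0.08280606]
G=T(q,[.075-.205*np.cos(.53),0,.284]); print(proj(p,G), ray_z(p,(319,217.5),.284), ray_z(p,(401,89),.071), T(q,[0,.095,.071]))
E
```

```text
[[320.34878838 219.94971414]] [0.51885954 0.04618791 0.284     ] [0.62583428 0.13339868 0.071     ] [[0.62901369 0.13060998 0.071     ]]
```

The fingertips are centred over the grip, within about 1 mm. Now I'll press the lever down along its arc.

carry_out:
  deltas:
    - {"x":0,"y":0,"z":0.5,"wx":0,"wy":0,"wz":0,"jaw":0}
    - {"x":0,"y":0,"z":0.5,"wx":0,"wy":0,"wz":0,"jaw":0}
    - {"x":0,"y":0,"z":0.4,"wx":0,"wy":0,"wz":0,"jaw":0}
    - {"x":0,"y":-0.1,"z":0.3,"wx":0,"wy":0,"wz":0,"jaw":0}
    - {"x":0,"y":-0.1,"z":0.3,"wx":0,"wy":0,"wz":0,"jaw":0}
    - {"x":0,"y":-0.1,"z":0.3,"wx":0,"wy":0,"wz":0,"jaw":0}

```text
time_s: 12.45
ee_pos: [0.513, 0.0465, 0.2933]
eef_rot: [3.141, -0.0, 1.486]
force: [-0.8, -0.4, 5.5]
grip_width: 0.0005
```

carry_out:
  deltas:
    - {"x":0,"y":-0.1,"z":0.3,"wx":0,"wy":0,"wz":0,"jaw":0}
    - {"x":0,"y":-0.1,"z":0.3,"wx":0,"wy":0,"wz":0,"jaw":0}
    - {"x":0,"y":-0.1,"z":0.3,"wx":0,"wy":0,"wz":0,"jaw":0}
    - {"x":0,"y":-0.1,"z":0.3,"wx":0,"wy":0,"wz":0,"jaw":0}
    - {"x":0,"y":-0.1,"z":0.3,"wx":0,"wy":0,"wz":0,"jaw":0}

```text
time_s: 12.87
ee_pos: [0.503, 0.0472, 0.2635]
eef_rot: [3.141, -0.0, 1.486]
force: [-1.6, 0.1, 6.3]
grip_width: 0.0003
```

carry_out:
  deltas:
    - {"x":0,"y":-0.1,"z":0.4,"wx":0,"wy":0,"wz":0,"jaw":0}
    - {"x":0,"y":-0.1,"z":0.4,"wx":0,"wy":0,"wz":0,"jaw":0}
    - {"x":0,"y":-0.1,"z":0.4,"wx":0,"wy":0,"wz":0,"jaw":0}
    - {"x":0,"y":-0.1,"z":0.4,"wx":0,"wy":0,"wz":0,"jaw":0}
    - {"x":0,"y":0,"z":0.4,"wx":0,"wy":0,"wz":0,"jaw":0}
    - {"x":0,"y":0,"z":0.4,"wx":0,"wy":0,"wz":0,"jaw":0}
    - {"x":0,"y":0,"z":0.3,"wx":0,"wy":0,"wz":0,"jaw":0}

```text
time_s: 13.45
ee_pos: [0.4947, 0.0479, 0.2091]
eef_rot: [-3.141, -0.0, 1.486]
force: [-4.7, 0.9, 7.2]
grip_width: 0.0004
```

carry_out:
  deltas:
    - {"x":0,"y":0,"z":0.3,"wx":0,"wy":0,"wz":0,"jaw":0}
    - {"x":0,"y":0,"z":0.3,"wx":0,"wy":0,"wz":0,"jaw":0}
    - {"x":0,"y":0,"z":0.2,"wx":0,"wy":0,"wz":0,"jaw":0}

```text
time_s: 13.7
ee_pos: [0.4945, 0.0479, 0.193]
eef_rot: [-3.14, -0.0, 1.486]
force: [-5.2, 1.0, 7.9]
grip_width: 0.0007
```

carry_out:
  deltas:
    - {"x":0,"y":0,"z":0.2,"wx":0,"wy":0,"wz":0,"jaw":0}
    - {"x":0,"y":0,"z":0.2,"wx":0,"wy":0,"wz":0,"jaw":0}
    - {"x":0,"y":0,"z":0.1,"wx":0,"wy":0,"wz":0,"jaw":0}

```text
time_s: 13.95
ee_pos: [0.4945, 0.048, 0.1832]
eef_rot: [-3.14, -0.0, 1.486]
force: [-7.8, 1.5, 9.8]
grip_width: 0.0005
```

carry_out:
  deltas:
    - {"x":0,"y":0,"z":0.1,"wx":0,"wy":0,"wz":0,"jaw":0}
    - {"x":0,"y":0,"z":0.1,"wx":0,"wy":0,"wz":0,"jaw":0}
    - {"x":0,"y":0,"z":0.05,"wx":0,"wy":0,"wz":0,"jaw":0}

```text
time_s: 14.2
ee_pos: [0.4945, 0.048, 0.1786]
eef_rot: [-3.141, -0.0, 1.486]
force: [-8.2, 0.2, 11.1]
grip_width: 0.0006
```

carry_out:
  deltas:
    - {"x":0,"y":0,"z":0.1,"wx":0,"wy":0,"wz":0,"jaw":0}
    - {"x":0,"y":0,"z":0.05,"wx":0,"wy":0,"wz":0,"jaw":0}

```text
time_s: 14.37
ee_pos: [0.4946, 0.048, 0.1764]
eef_rot: [-3.141, -0.0, 1.486]
force: [-14.7, 0.6, 25.9]
grip_width: 0.0002
```

carry_out:
  deltas:
    - {"x":0,"y":0,"z":0.05,"wx":0,"wy":0,"wz":0,"jaw":0}
    - {"x":0,"y":0,"z":0.05,"wx":0,"wy":0,"wz":0,"jaw":0}

```text
time_s: 14.53
ee_pos: [0.4947, 0.048, 0.1758]
eef_rot: [3.141, -0.0, 1.486]
force: [-20.7, 0.5, 39.9]
grip_width: 0.0007
```

carry_out:
  deltas:
    - {"x":0,"y":-0.05,"z":-0.05,"wx":0,"wy":0,"wz":0,"jaw":0}
    - {"x":0,"y":-0.05,"z":0,"wx":0,"wy":0,"wz":0,"jaw":0}
    - {"x":0,"y":0,"z":0,"wx":0,"wy":0,"wz":0,"jaw":0}
    - {"x":0,"y":0,"z":0,"wx":0,"wy":0,"wz":0,"jaw":0}

```text
time_s: 14.87
ee_pos: [0.4943, 0.048, 0.1767]
eef_rot: [3.137, -0.0, 1.486]
force: [-1.6, -0.6, 21.8]
grip_width: 0.0006
```

```bash
python3 - <<'E'
from h import *
from station import ctrl
im=ctrl.camera("scene");cv2.imwrite("pics/s4.png",cv2.resize(im[120:320,220:460],None,fx=3,fy=3,interpolation=2))
im=ctrl.camera("wrist");cv2.imwrite("pics/w4.png",im)
print(ctrl.mark_of("scene","carriage_knob"),ctrl.mark_of("wrist","carriage_knob"))
o=ctrl.get_obs();print(o["ee_pos"],o["force"],o["joint_vel"].round(3))
E
```

```text
[{'position': [233.0, 361.4], 'conf': 0.92}, {'position': [230.7, 418.7], 'conf': 0.88}, {'position': [210.3, 305.4], 'conf': 0.75}] [{'position': [84.1, 474.1], 'conf': 0.87}, {'position': [93.7, 252.9], 'conf': 0.86}]
[0.49433259 0.04798873 0.17664716] [-2.87859743 -0.31576774 20.1761051 ] [ 0.001 -0.001 -0.     0.    -0.    -0.   ]
```

View pics/s4.png

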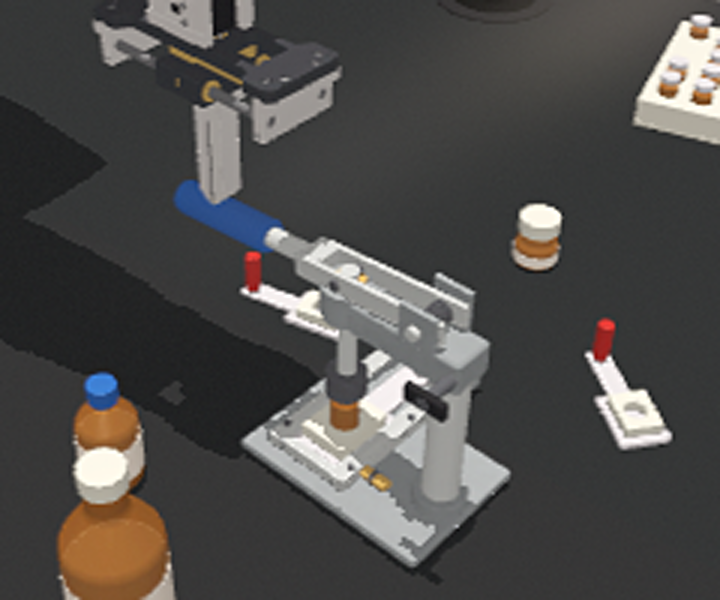

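View pics/w4.png

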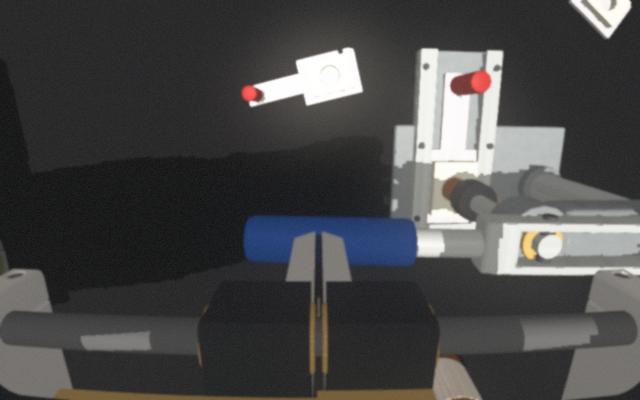

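carry_out:
  deltas:
    - {"x":0,"y":0,"z":0.05,"wx":0,"wy":0,"wz":0,"jaw":0}
    - {"x":0,"y":0,"z":0,"wx":0,"wy":0,"wz":0,"jaw":0}
    - {"x":0,"y":0,"z":0,"wx":0,"wy":0,"wz":0,"jaw":0}
    - {"x":0,"y":0,"z":0,"wx":0,"wy":0,"wz":0,"jaw":0}
    - {"x":0,"y":0,"z":0,"wx":0,"wy":0,"wz":0,"jaw":0}
    - {"x":0,"y":0,"z":0,"wx":0,"wy":0,"wz":0,"jaw":0}

```text
time_s: 15.57
ee_pos: [0.4944, 0.048, 0.1763]
eef_rot: [3.136, -0.001, 1.486]
force: [-5.3, -0.2, 28.3]
grip_width: 0.0002
```

carry_out:
  deltas:
    - {"x":0,"y":0,"z":0,"wx":0,"wy":0,"wz":0,"jaw":0}
    - {"x":0,"y":0,"z":0,"wx":0,"wy":0,"wz":0,"jaw":0}
    - {"x":0,"y":0,"z":0,"wx":0,"wy":0,"wz":0,"jaw":0}
    - {"x":0,"y":0,"z":0,"wx":0,"wy":0,"wz":0,"jaw":0}
    - {"x":0,"y":0,"z":0,"wx":0,"wy":0,"wz":0,"jaw":0}
    - {"x":0,"y":0,"z":0,"wx":0,"wy":0,"wz":0,"jaw":0}

```text
time_s: 16.07
ee_pos: [0.4944, 0.048, 0.1763]
eef_rot: [3.136, -0.0, 1.486]
force: [-4.9, -0.1, 29.1]
grip_width: 0.0006
```

The lever is holding steady at its stop with 29 N, so I'm handing in.

```bash
python3 -c "
from station import ctrl
print(ctrl.hand_in())"
```

```text
the job is handed in; nothing more can be done
None
```

The job is handed in, with the arm still holding the lever down at its stop and the head on the vial's cap. It took about 16 s of the 58 s; no verdict is reported.

- **Carriage:** I pushed the largest of the three red-knob carriages, the one in the guides with the vial. It stopped hard with the tool at y = 0.149 m, where I had predicted 0.148 m, and the force rose to 36 N. The pictures show the vial upright under the bell.
- **Lever:** I then pushed the lever down with the closed fingertips until it stopped. The push needed 11 N just before the stop and briefly reached about 40 N straight down at the fingertips (45 N counting the sideways part). I eased that and settled at a steady 29 N with the fingertips at z = 0.1763 m; the grip's top at the stop should be at 0.1775 m.
- **Last pictures:** They show the lever about level and the bell over the cap. The knob was still at its home position in the scene view.
- **Bystanders:** I never went near the bottles or the jar, and they looked unmoved in the pictures where they show.

**Disagreements:** At home, the knob's position in the top and wrist pictures differed from my fitted press pose by 3 to 5 mm. I trusted the force at the end stop over that. I could not sense the click itself.

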